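Centre the wobbly red bauble on its display stand

ROBOT

A 7-joint arm with a two-finger parallel gripper is mounted at the origin on the work surface. World frame = base frame: x ahead of the robot, y to its left, z up, the work surface at z = 0. Lengths are in m, angles in rad, forces in N, time in s.
With the tool pointing down it reaches from about 0.425 to 0.95 m from the base axis. Payload 4.7 kg.
Tool frame: the origin (TCP) lies between the finger pads; the fingertips stand 22 mm ahead of it and the grasp point (between the pads) lies 3 mm ahead of it; z points along the fingers, y is the line along which they close (so a half turn about z gives the same grasp; the last joint's range is limited). The gripper opens to 87 mm and grips with 3 to 60 N. Pads are 19 mm wide; open, the fingers measure 117 mm over their backs; the gripper's body (75 mm by 190 mm) begins 51 mm behind the grasp point.
Start: joints at [-1.302, 0.469, -0.049, 1.532, 0.024, 1.141, -0.082], TCP at [0.198, 0.645, 0.245] pointing down, gripper open.
Joint ranges: [-2.59, 2.59], [-0.33, 1.99], [-1.39, 1.29], [0.1, 2.45], [-1.04, 4.18], [0.21, 1.99], [-2.66, 2.66]. Speed limits (rad/s): [2.57, 2.57, 3.14, 3.14, 3.14, 3.14, 3.14].

INTERFACE

Orientations are given as [roll, pitch, yaw] about the fixed x, y, z axes, in that order (R = Rz(yaw) Ry(pitch) Rx(roll)).
In Python, from bench import monitor, eyes, robot gives the robot as it stands.
- The arm moves only by the shell command python3 -m crank 'ROWS' [OPENING] [FORCE]. ROWS is JSON, a list of rows, each an object of numbers: "tx", "ty", "tz": the shift along the world's x, y, z in m; "roll": the turn about the world's z in degrees. A call has 1 to 10 rows; each row is the pose to reach, as a shift and turn from the pose commanded when the call began; what a row does not reach only later rows make up. A row lasts 1/12 s, in which the tool goes at most 41.7 mm and 7.16 degrees, less where a joint would pass 70% of its speed; a pose out of reach is approached as far as the arm can. A call with a gripper value outside its range is refused whole. OPENING is the gripper command: -1 is shut, 1 is fully open, values between are in proportion, set as the call begins (- or left out, the last holds). The fingers move at their own pace and stop on an object; FORCE is the grip in N (left out, the last holds). Time passes only in rows, so rows that repeat a pose let the fingers close. It gives the time, the measured TCP pose, the force, the opening and the grip force at its end, in the units of the state.
- monitor.get_obs(): the state, without advancing time (a new reading comes with each control period).
- eyes.snapshot(name): name is "scene" or "top" or "wrist"; returns a dict with "color" (400x640x3 uint8, red, green, blue), "camera_matrix" (3x3 intrinsics, pixels), "camera_from_world" (4x4, takes a point from world to camera coordinates). Camera axes: x right, y down, z forward; pixel columns grow to the right and rows downward; lengths in m; the calibration is good to about 2 mm. A picture is of the moment at which its call begins. There is no depth.
- robot.sign_off(): hands the job in; it is judged then, once.
The state is a dict: "time": time; "joints": joint angles; "joint_velocities": joint speeds; "tau": joint torques, N m; "position": TCP position; "orientation": TCP orientation; "force": force on the tool from outside, world axes, zero at the start; "moment": the same for the moment, N m; "gripper_width": finger opening in m; "grip_force": force on a finger pad.
Only numpy, scipy, OpenCV 4.12 (cv2) and the standard library are available. Lean on these libraries where they do the work, as an engineer would, in place of code of your own. Each camera call takes 0.05 s, during which the arm holds its last target. There are 200 camera calls.

TASK

The red bauble stands off to one side of its small round stand. With light taps of the fingertips against the side of the glass ball, nudge it until its foot stands in the middle of the stand, inside the painted circle, upright and steady, then take the hand away. Do not grip, lift, tip or knock it off, keep off its brass cap, and leave the blue bauble and everything else as they are.

Things in the scene. Friction and masses are not known exactly. Their poses are not given: they have to be found in the camera images.
- red_bauble: red glass bauble (90 mm ball, white painted spots) glued on a narrow dark wooden foot 60 mm across, loose on its stand. Origin: centre of the foot's underside, z up. Starts 16 to 30 mm off centre, any direction. 0.1 to 0.2 kg; slides at friction 0.26 to 0.4 and stops with the push; pushed at the ball's widest level it slides, pushed near the top it may tip.
- red_ball_center (a point): the centre of the red ball: its widest level, 50 mm above the underside of the foot and 110 mm above the table. The ball spans 45 mm each way from here.
- red_bauble_cap: the brass cap on top of the red bauble, 20 mm across, 13 mm high with a thin wire loop 8 mm higher; origin: centre of the cap's underside, 92 mm above the bauble's origin. Not to be touched.
- red_stand: the fixed display stand under the red bauble: a round light-wood plate 132 mm across on a steel post. Origin: centre of its underside on the table; its top face is 60 mm above the origin. A thin black circle of 37 mm inner radius is painted round the plate's centre. The yaw means nothing. The two stands may stand either way round, left or right.
- blue_bauble: blue glass bauble (90 mm ball, white painted spots) glued on a narrow dark wooden foot 60 mm across, loose on its stand. Origin: centre of the foot's underside, z up. Ball centre 50 mm, top of the cap 113 mm above the origin. It already stands in the middle of its own stand; leave it alone.
- blue_stand: the fixed display stand under the blue bauble: a round light-wood plate 132 mm across on a steel post. Origin: centre of its underside on the table; its top face is 60 mm above the origin. A thin black circle of 37 mm inner radius is painted round the plate's centre. The yaw means nothing. 
- brush_pot: a white ceramic pot of paint brushes, 68 mm across, 155 mm high with the brushes, loose; origin: centre of its underside. Leave alone.
- paint_jar: a small jar of yellow paint with a white lid, 52 mm across, 60 mm high, loose; origin: centre of its underside. Leave alone.
- green_box: a green box, 100 x 70 x 45 mm, loose; origin: centre of its underside. Leave alone.
Not all that is in view belongs to the job. Of the things shaped like the red_bauble, the red one is meant.

How it is judged:
By the outcome, as a careful person would: the job done as asked, in the order asked, and still so for the second after the job is handed in, with the robot touching nothing.
It also fails if it takes over 48 s, if anything falls off the work surface, if the arm or the gripper's body presses on something with over 40 N, if the wrist force passes 120 N, or if a joint passes its speed limit or range.

## Working session

There is one attempt and no reset: what is moved stays moved. The work goes in short steps, Python scripts to look and compute and a shell command to move; the robot and the scene stay as the last step left them, time stands still between calls to the robot, and variables do not carry over. Pictures are saved under pics/ and viewed, at most 10 in all, crops included, and the job is handed in when it is done.

```bash
mkdir -p pics; cat > h.py <<'E'
import cv2, numpy as np
from bench import monitor, eyes, robot
def snap(n,f):
    s=eyes.snapshot(n); cv2.imwrite(f'pics/{f}.png',s['color'][:,:,::-1]); np.savez(f'{f}.npz',**s); return s
def at(s,u,v,z):
    K=s['camera_matrix'];T=s['camera_from_world'];R=T[:3,:3];t=T[:3,3]
    c=-R.T@t; d=R.T@np.linalg.solve(K,[u,v,1]); return c+d*(z-c[2])/d[2]
def px(s,p):
    q=s['camera_matrix']@(s['camera_from_world']@np.r_[p,1])[:3]; return q[:2]/q[2]
E
python3 - <<'E'
from h import *
a=snap('top','t0');b=snap('scene','s0')
o=monitor.get_obs();print(o['time'],o['position'],o['orientation'],o['gripper_width'])
for s in(a,b):
    T=s['camera_from_world'];print(-T[:3,:3].T@T[:3,3],T[:3,:3].round(2).tolist(),s['camera_matrix'][0])
E
```

```text
0.1 [0.19788835 0.64482391 0.24360211] [-3.13985307e+00  1.00278798e-04  2.84388544e+00] 0.0871058001906689
[0.49604178 0.10146099 1.15249577] [[0.02, -1.0, 0.01], [-1.0, -0.02, -0.07], [0.07, -0.01, -1.0]] [444.83638781   0.         315.92799687]
[1.16510911 0.25115572 0.62607985] [[-0.27, 0.96, 0.01], [0.63, 0.18, -0.75], [-0.73, -0.2, -0.66]] [404.60463594   0.         317.54985995]
```

View pics/t0.png

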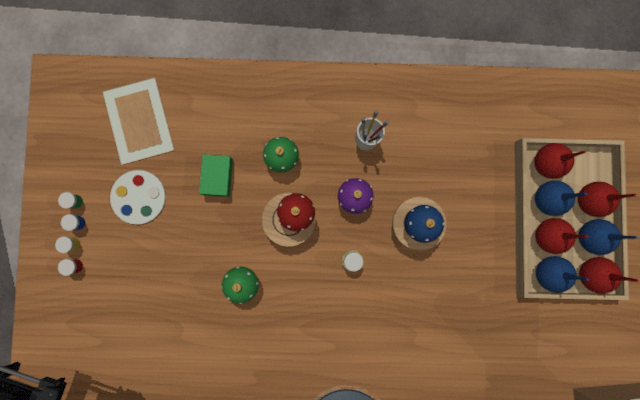

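View pics/s0.png

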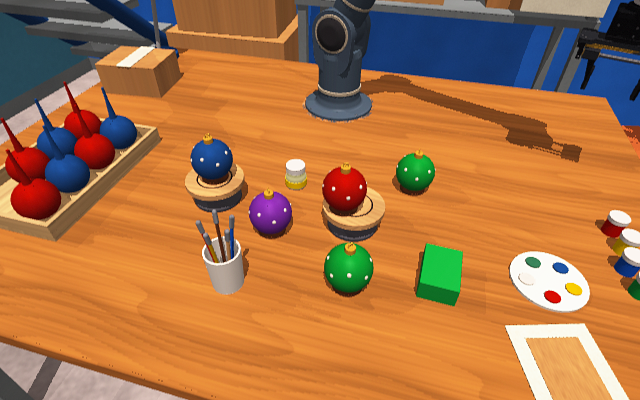

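```bash
python3 - <<'E'
import cv2,numpy as np
a=cv2.imread('pics/t0.png')[180:260,250:330];b=cv2.imread('pics/s0.png')[150:250,310:400]
c=np.hstack([cv2.resize(a,(400,400),interpolation=2),cv2.resize(b,(360,400),interpolation=2)])
cv2.imwrite('pics/c0.png',c)
E
```

```text
(no output)
```

View pics/c0.png

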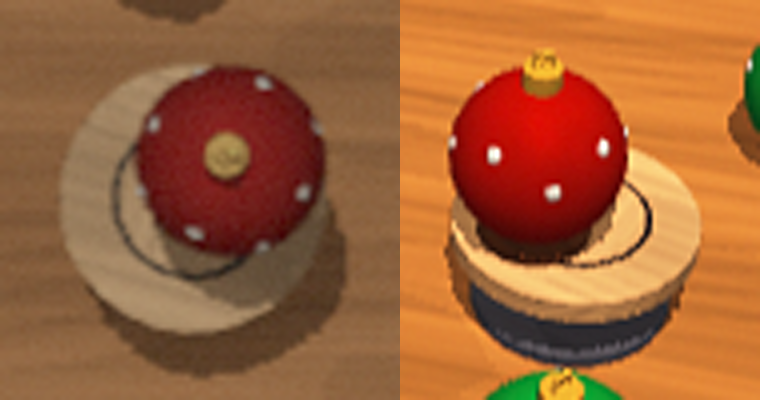

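Left (top view crop): the red bauble with white spots and brass cap, ball spans 138–326 × 66–255, plate 60–~328 × 65–335. Candidates: red spotted bauble on the stand at top (295,212) versus spiked red shapes in the tray (555,160), (598,198), (555,236), (600,275); only the former has spots, foot, cap and stand, so it is the one.

```bash
cat >> h.py <<'E'
from scipy.optimize import least_squares
th=np.linspace(0,2*np.pi,181)
def box(P): return np.r_[P.min(0),P.max(0)]
def circ(s,c,r): return np.array([px(s,[c[0]+r*np.cos(t),c[1]+r*np.sin(t),c[2]]) for t in th])
def ball(s,c,r=.045):
    T=s['camera_from_world'];cam=-T[:3,:3].T@T[:3,3];n=c-cam;d=np.linalg.norm(n);n/=d
    e=np.cross(n,[1,.3,.2]);e/=np.linalg.norm(e);f=np.cross(n,e);k=r*r/d;q=r*np.sqrt(1-r*r/d/d)
    return np.array([px(s,c-k*n+q*(np.cos(t)*e+np.sin(t)*f)) for t in th])
def redbox(s,x0,x1,y0,y1):
    im=s['color'].astype(int);m=((im[...,0]>60)&(im[...,0]>3*im[...,1])&(im[...,0]>3*im[...,2])).astype(np.uint8)
    z=np.zeros_like(m);z[y0:y1,x0:x1]=m[y0:y1,x0:x1]
    n,l,st,ce=cv2.connectedComponentsWithStats(z);i=1+st[1:,4].argmax();x,y,w,h=st[i,:4]
    return np.array([x-.5,y-.5,x+w-.5,y+h-.5])
def findball(s,b,mask=(1,1,1,1),z=.11):
    g=at(s,(b[0]+b[2])/2,(b[1]+b[3])/2,z)[:2];w=np.array(mask)
    r=least_squares(lambda p:w*(box(ball(s,np.r_[p,z]))-b),g);return r.x,(box(ball(s,np.r_[r.x,z]))-b).round(1)
def findplate(s,b,mask=(1,1,1,1),z=.06,R=.066):
    g=at(s,(b[0]+b[2])/2,(b[1]+b[3])/2,z)[:2];w=np.array(mask)
    r=least_squares(lambda p:w*(box(circ(s,np.r_[p,z],R))-b),g);return r.x,(box(circ(s,np.r_[r.x,z],R))-b).round(1)
E
python3 - <<'E'
from h import *
t=dict(np.load('t0.npz'));s=dict(np.load('s0.npz'))
b=redbox(t,265,325,185,240);print(b,findball(t,b))
b=redbox(s,310,375,150,225);print(b,findball(s,b,(1,1,1,1)))
f=lambda x,y,k,ox,oy:[(x)/k+ox-.5,(y)/k+oy-.5]
b=np.r_[f(60,65,5,250,180),f(328,335,5,250,180)];print(findplate(t,b))
b=np.r_[f(113,0,5,250,180),f(0,280,5,250,180)];print('ring',findplate(t,b,(1,0,0,1),R=.038))
b=np.r_[f(448-400,0,4,310,150),f(300,308,4,310,150)];print(findplate(s,b,(1,0,1,1)))
E
```

```text
[277.5 193.5 314.5 230.5] (array([0.54573079, 0.13614137]), array([-0.7, -0.7,  0.7,  0.7]))
[321.5 166.5 366.5 210.5] (array([0.54443809, 0.13632713]), array([ 0. , -0.5, -0. ,  0.4]))
(array([0.52948049, 0.15624517]), array([-0.1,  0.1,  0.1, -0.1]))
ring (array([0.52801161, 0.15795426]), array([ 0. , 25. , 53.6,  0. ]))
(array([0.53060927, 0.15502873]), array([ 0.1, 35.2, -0.1,  0. ]))
```

```bash
python3 -m crank '[{"tx":0.2,"ty":-0.29,"tz":0.02,"roll":-36},{"tx":0.2,"ty":-0.29,"tz":0.02,"roll":-36},{"tx":0.2,"ty":-0.29,"tz":0.02,"roll":-36},{"tx":0.2,"ty":-0.29,"tz":0.02,"roll":-36},{"tx":0.2,"ty":-0.29,"tz":0.02,"roll":-36},{"tx":0.2,"ty":-0.29,"tz":0.02,"roll":-36},{"tx":0.2,"ty":-0.29,"tz":0.02,"roll":-36},{"tx":0.2,"ty":-0.29,"tz":0.02,"roll":-36},{"tx":0.2,"ty":-0.29,"tz":0.02,"roll":-36},{"tx":0.2,"ty":-0.29,"tz":0.02,"roll":-36}]' -1 10
```

```text
time: 0.93
position: [0.4018, 0.3497, 0.2649]
orientation: [3.141, 0.002, 2.206]
force: [0.7, 0.0, 0.5]
gripper_width: 0.0286
grip_force: 0.0
```

```bash
python3 -m crank '[{"tx":0.195,"ty":-0.285},{"tx":0.195,"ty":-0.285},{"tx":0.195,"ty":-0.285},{"tx":0.195,"ty":-0.285},{"tx":0.195,"ty":-0.285},{"tx":0.195,"ty":-0.285},{"tx":0.195,"ty":-0.285},{"tx":0.195,"ty":-0.285},{"tx":0.195,"ty":-0.285},{"tx":0.195,"ty":-0.285}]' -1
python3 - <<'E'
from h import *
w=snap('wrist','w1');s=snap('scene','s1')
o=monitor.get_obs();print(o['position'],o['orientation'],o['gripper_width'],o['force'])
cv2.imwrite('pics/c1.png',np.hstack([cv2.resize(w['color'],(400,250)),cv2.resize(s['color'],(400,250))])[:,:,::-1])
E
```

```text
[0.39811218 0.35483216 0.26446655] [-3.14136964e+00 -5.52410063e-04  2.21365895e+00] 0.020525113795898556 [0.02392055 0.60939339 0.22837127]$[0]: bad value
```

View pics/c1.png

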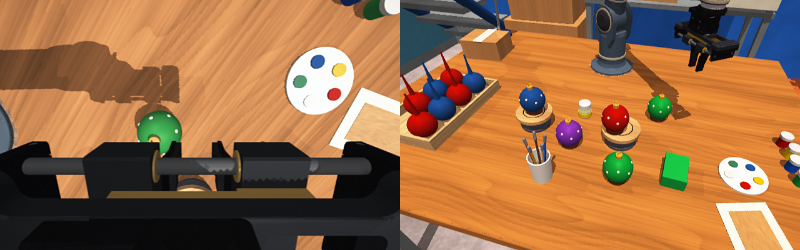

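The move was refused (the rows need all four fields) and the arm hasn't moved. The wrist view (left) is over the green bauble, and the scene is unchanged.

```bash
python3 -m crank '[{"tx":0.195,"ty":-0.285,"tz":0,"roll":0},{"tx":0.195,"ty":-0.285,"tz":0,"roll":0},{"tx":0.195,"ty":-0.285,"tz":0,"roll":0},{"tx":0.195,"ty":-0.285,"tz":0,"roll":0},{"tx":0.195,"ty":-0.285,"tz":0,"roll":0},{"tx":0.195,"ty":-0.285,"tz":0,"roll":0},{"tx":0.195,"ty":-0.285,"tz":0,"roll":0},{"tx":0.195,"ty":-0.285,"tz":0,"roll":0},{"tx":0.195,"ty":-0.285,"tz":0,"roll":0},{"tx":0.195,"ty":-0.285,"tz":0,"roll":0}]' -1
python3 - <<'E'
from h import *
w=snap('wrist','w2');s=snap('scene','s2')
o=monitor.get_obs();print(o['time'],o['position'],o['orientation'],o['gripper_width'],o['force'])
cv2.imwrite('pics/c2.png',np.hstack([cv2.resize(w['color'],(400,250)),cv2.resize(s['color'],(400,250))])[:,:,::-1])
E
```

```text
time: 1.87
position: [0.5945, 0.0678, 0.264]
orientation: [-3.141, 0.002, 2.211]
force: [0.0, 0.4, -0.9]
gripper_width: 0.0005
grip_force: 0.0
1.9667 [0.592507   0.07275567 0.26376586] [-3.14090089e+00 -1.95672880e-03  2.21794361e+00] 0.0006214221401541342 [-0.11066555  0.85815133 -0.03117925]
```

View pics/c2.png

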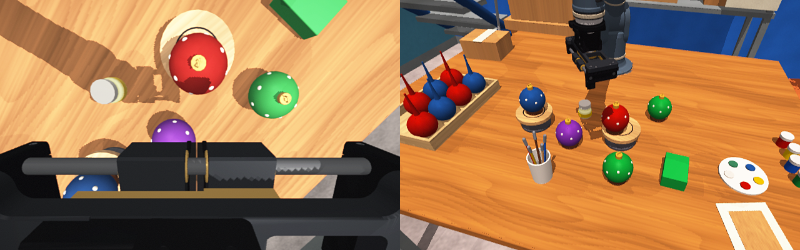

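```bash
python3 - <<'E'
from h import *
w=dict(np.load('w2.npz'));T=w['camera_from_world'];print('cam',-T[:3,:3].T@T[:3,3])
b=redbox(w,260,375,30,170);print(b,findball(w,b))
cv2.imwrite('pics/c3.png',cv2.resize(w['color'][0:200,220:420],(600,600),interpolation=2)[:,:,::-1])
E
```

```text
cam [0.55231576 0.12582679 0.40403665]
[270.5  52.5 363.5 150.5] (array([0.54533883, 0.13859492]), array([-1.1, -0.9,  1.1,  1.2]))
```

View pics/c3.png

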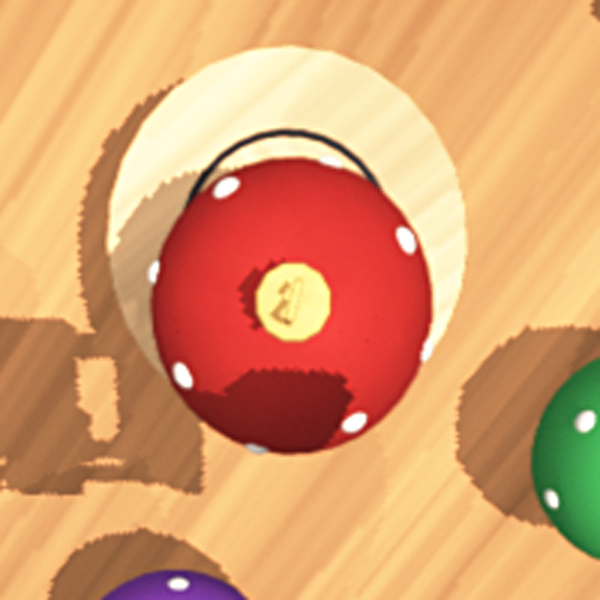

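The enlarged wrist crop confirms a red spotted bauble with a round brass cap. The plate spans x 107–466 with its top at 45, the ring arc's top is at y≈130, and the bauble sits toward the hand.

```bash
python3 - <<'E'
from h import *
w=dict(np.load('w2.npz'));C,r=findplate(w,np.array([255.2,14.5,374.8,0]),(1,1,1,0));print(C,r)
B,_=findball(w,np.array([270.5,52.5,363.5,150.5]))
d=C-B;print(d,np.linalg.norm(d),np.degrees(np.arctan2(d[1],d[0])))
o=monitor.get_obs();print(o['position'],np.degrees(o['orientation'][2]))
E
```

```text
[0.52868434 0.15783757] [ -0.3   0.    0.3 143.1]
[-0.01665449  0.01924265] 0.025448997512617002 130.87614045361642
[0.592507   0.07275567 0.26376586] 127.07880788997502
```

```bash
python3 -m crank '[{"tx":0,"ty":0,"tz":-0.137,"roll":0},{"tx":0,"ty":0,"tz":-0.137,"roll":0},{"tx":0,"ty":0,"tz":-0.137,"roll":0},{"tx":0,"ty":0,"tz":-0.137,"roll":0},{"tx":0,"ty":0,"tz":-0.137,"roll":0}]' -1
```

```text
time: 2.38
position: [0.5896, 0.0731, 0.1241]
orientation: [-3.135, -0.005, 2.22]
force: [0.3, -0.7, 0.8]
gripper_width: 0.0007
grip_force: 0.0
```

```bash
python3 -m crank '[{"tx":-0.006,"ty":0.008,"tz":0,"roll":0},{"tx":-0.0108,"ty":0.0144,"tz":0,"roll":0},{"tx":-0.0126,"ty":0.0168,"tz":0,"roll":0},{"tx":-0.0144,"ty":0.0192,"tz":0,"roll":0},{"tx":-0.0162,"ty":0.0216,"tz":0,"roll":0},{"tx":-0.018,"ty":0.024,"tz":0,"roll":0},{"tx":-0.0198,"ty":0.0264,"tz":0,"roll":0},{"tx":-0.0216,"ty":0.0288,"tz":0,"roll":0},{"tx":-0.0228,"ty":0.0304,"tz":0,"roll":0},{"tx":-0.0228,"ty":0.0304,"tz":0,"roll":0}]' -1
python3 - <<'E'
from h import *
w=snap('wrist','w3');s=snap('scene','s3')
o=monitor.get_obs();print(o['time'],o['position'],o['force'])
for q,r in((w,(200,420,10,200)),(s,(300,380,150,230))):
    b=redbox(q,*r);print(b,findball(q,b))
cv2.imwrite('pics/c4.png',np.hstack([cv2.resize(w['color'],(400,250)),cv2.resize(s['color'][120:245,280:480],(400,250))])[:,:,::-1])
E
```

```text
time: 3.22
position: [0.5699, 0.1012, 0.1275]
orientation: [-3.141, -0.001, 2.216]
force: [1.4, -0.6, -0.5]
gripper_width: 0.0006
grip_force: 0.0
3.3167 [0.57001404 0.10081177 0.12741998] [-0.82934287 -1.06805524  0.28161208]
[229.5  56.5 403.5 199.5] (array([0.5332681 , 0.15258302]), array([ -2.1, -16.8,   2.1,  22.7]))
[330.5 171.5 371.5 209.5] (array([0.54568579, 0.15089506]), array([-2.1, -3.9,  2.1,  3.2]))
```

View pics/c4.png

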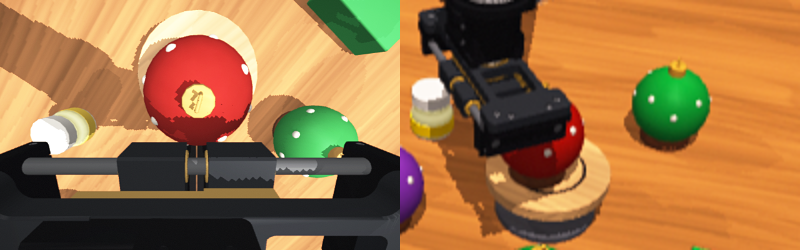

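The wrist view shows the ball still offset toward the hand on the plate (ball ~143–254 × 35–145 in the half-size picture). The scene view shows the gripper behind the ball, and the ball is upright.

```bash
cat >> h.py <<'E'
def look(f,y1=250):
    w=snap('wrist',f);b=redbox(w,180,440,5,y1);B,r=findball(w,b,(1,1,1,0));C=np.array([.5292,.1572])
    o=monitor.get_obs();p=o['position'][:2];d=C-B
    print(o['time'],p,o['force'].round(1),'ball',B.round(4),r,'to go',d.round(4),'along',(d@[-.6,.8]).round(4),'lat',(d@[.8,.6]).round(4),'gap',np.linalg.norm(B-p).round(4))
    return w
E
python3 -c "
from h import *
look('w4')"
```

```text
3.3667 [0.57007573 0.10068074] [-0.2  0.4  0.2] ball [0.5375 0.1469] [-1.   0.1  1.   2.9] to go [-0.0083  0.0103] along 0.0132 lat -0.0004 gap 0.0566
```

```bash
python3 -m crank '[{"tx":-0.0012,"ty":0.0016,"tz":0,"roll":0},{"tx":-0.0024,"ty":0.0032,"tz":0,"roll":0},{"tx":-0.0036,"ty":0.0048,"tz":0,"roll":0},{"tx":-0.0048,"ty":0.0064,"tz":0,"roll":0},{"tx":-0.006,"ty":0.008,"tz":0,"roll":0},{"tx":-0.006,"ty":0.008,"tz":0,"roll":0}]' -1
python3 - <<'E'
from h import *
w=look('w5')
cv2.imwrite('pics/c5.png',cv2.resize(w['color'][0:250,180:440],(780,750),interpolation=2)[:600,:,::-1])
E
```

```text
time: 3.87
position: [0.5638, 0.1093, 0.1275]
orientation: [-3.142, -0.001, 2.216]
force: [0.2, 1.2, 0.1]
gripper_width: 0.0007
grip_force: 0.0
3.9167 [0.5639416  0.10910494] [ 0.9 -0.2  0.4] ball [0.5307 0.1545] [-0.9  0.1  0.9  2.5] to go [-0.0015  0.0027] along 0.0031 lat 0.0004 gap 0.0563
```

View pics/c5.png

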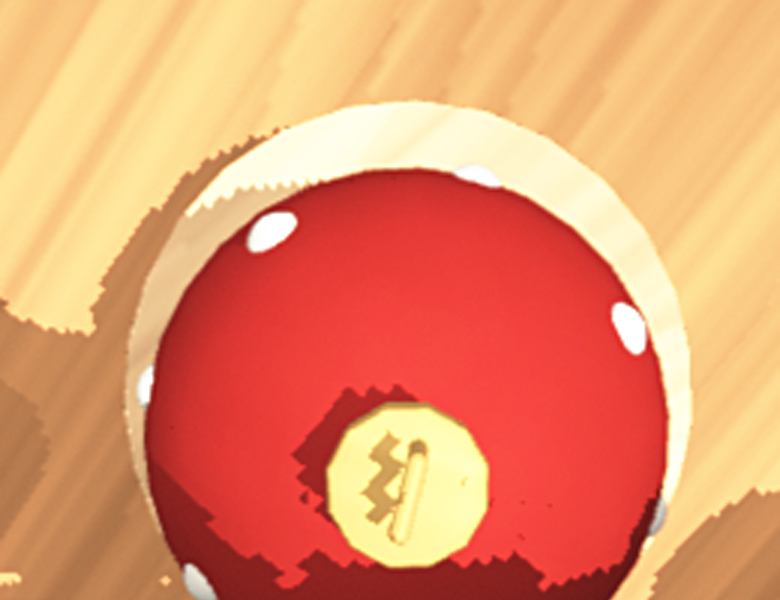

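The ball is now nearly over the plate's middle. In the crop the plate spans x 128–692 with its top at 100, and the ball spans x 145–668 with its top at 168.

```bash
python3 - <<'E'
from h import *
w=dict(np.load('w5.npz'))
C,r=findplate(w,np.array([180+128/3-.5,100/3-.5,180+692/3-.5,0]),(1,1,1,0));print(C,r)
B,r=findball(w,np.array([180+145/3-.5,168/3-.5,180+668/3-.5,0]),(1,1,1,0));print(B,r)
d=C-B;print(d,'along',d@[-.6,.8],'lat',d@[.8,.6])
E
```

```text
[0.52962751 0.15782344] [-1.100e+00  1.000e-01  1.100e+00  2.274e+02]
[0.53064683 0.1549888 ] [-8.000e-01  1.000e-01  8.000e-01  2.343e+02]
[-0.00101932  0.00283464] along 0.002879303708537018 lat 0.0008853249406957308
```

3 mm more, then back off, up and look.

```bash
python3 -m crank '[{"tx":-0.0009,"ty":0.0012,"tz":0,"roll":0},{"tx":-0.0018,"ty":0.0024,"tz":0,"roll":0},{"tx":-0.0018,"ty":0.0024,"tz":0,"roll":0},{"tx":0,"ty":0,"tz":0,"roll":0},{"tx":0.006,"ty":-0.008,"tz":0,"roll":0},{"tx":0.018,"ty":-0.024,"tz":0,"roll":0},{"tx":0.03,"ty":-0.04,"tz":0,"roll":0},{"tx":0.03,"ty":-0.04,"tz":0,"roll":0}]' -1
python3 -m crank '[{"tx":0,"ty":0,"tz":0.16,"roll":0},{"tx":0,"ty":0,"tz":0.16,"roll":0},{"tx":0,"ty":0,"tz":0.16,"roll":0},{"tx":0,"ty":0,"tz":0.16,"roll":0},{"tx":0,"ty":-0.1,"tz":0.16,"roll":0},{"tx":0,"ty":-0.1,"tz":0.16,"roll":0},{"tx":0,"ty":-0.1,"tz":0.16,"roll":0},{"tx":0,"ty":-0.1,"tz":0.16,"roll":0}]' -1
python3 - <<'E'
from h import *
s=snap('scene','s6');t=snap('top','t6')
for q,r in((t,(255,330,180,250)),(s,(300,390,140,230))):
    b=redbox(q,*r);print(b,findball(q,b))
cv2.imwrite('pics/c6.png',np.hstack([cv2.resize(t['color'][180:260,250:330],(400,400),interpolation=2),cv2.resize(s['color'][150:250,310:400],(360,400),interpolation=2)])[:,:,::-1])
E
```

```text
time: 4.58
position: [0.597, 0.0634, 0.1281]
orientation: [3.141, 0.004, 2.21]
force: [0.7, -0.8, 0.4]
gripper_width: 0.0004
grip_force: 0.0
time: 5.25
position: [0.5936, -0.0384, 0.2883]
orientation: [-3.141, 0.003, 2.206]
force: [0.4, -0.1, -0.1]
gripper_width: 0.0005
grip_force: 0.0
[269.5 200.5 305.5 236.5] (array([0.5300727 , 0.15558508]), array([-1.3, -1.3,  1.3,  1.2]))
[332.5 163.5 376.5 207.5] (array([0.52922766, 0.15463605]), array([-0.3, -0.3,  0.3,  0.2]))
```

View pics/c6.png

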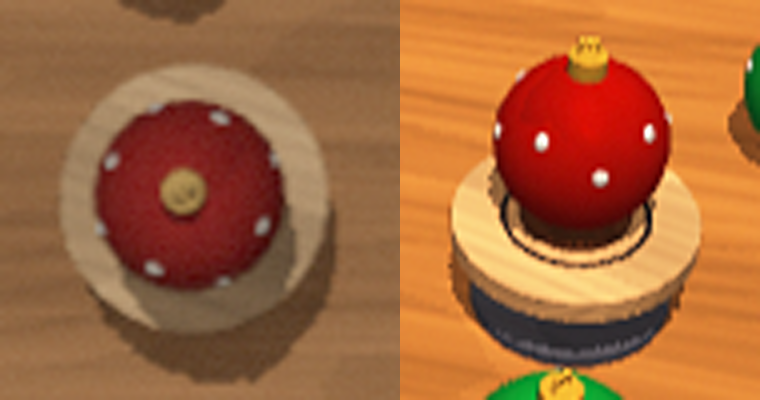

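The bauble is upright with its foot inside the ring. Measured in the same camera, ball and plate centres differ by under 1 mm (top) and 1.5 mm (scene), and the hand is clear.

```bash
python3 -c "
from h import *
print(robot.sign_off())"
```

```text
the job is handed in; nothing more can be done
None
```

The red bauble now stands upright in the middle of its stand, about 1–1.5 mm off centre and inside the painted circle; the hand is clear, nothing else was touched, and the job was handed in at about 5.4 s.

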